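Set up a glaze sample and its reference tile on the photo stage

TASK

Get the blue glaze sample ready for its photograph: set the small blue dish upright on the white stage plate, square to the plate and centred between its four black stops, and take the blue reference tile out of the sloping rack and stand it upright on its bare bottom edge on the grey strip, parallel to the strip, wholly on it and midway between the two end stops. Set both down gently, let go, and leave the white tile, the mug and the terracotta cup where they are.

Things in the scene. Friction and masses are not known exactly. Their poses are not given: they have to be found in the camera images.
- stage: white stage plate, 180 (x) x 160 (y) x 12 mm thick, fixed on the table; origin at the centre of its underside, z up. The robot-side half carries the grey strip (tile_spot), the far half the dish place (dish_spot). All its black stops stand 8 mm above the plate.
- dish_spot (a point): point on the plate's top (12 mm above the table) midway between four black stops, axes as the stage's; inner faces of the stops lie 36 mm from it in +x, -x, +y, -y; each stop is 30 mm long, 10 thick, 8 high. A dish centred here has 13 mm clear on each side, so fingers that reach below the stops' tops may strike them.
- tile_spot (a point): point on the plate's top (12 mm above the table), at the centre of the grey strip, axes as the stage's; 90 mm towards the stage's -x from dish_spot. The strip is 32 mm wide (x) and 114 mm long (y) and painted flush; a black end stop stands at each of its ends, inner faces 57 mm from this point.
- dish: small square open dish, glazed blue all over, 46 x 46 x 34 mm high, walls 5 mm; origin at the centre of its underside, z up, x and y square to its sides. About 0.09 kg; any of its four sides may face any way.
- blue_tile: flat tile, 12 mm thick (its x), 90 wide (its y), 72 high (its z), blue with a bare terracotta band on the lowest 15 mm, 0.15 kg; origin at the centre of its bottom edge, z towards its top edge. It starts in either of the rack's two places, leaning 42 degrees with its top towards the robot (its x points ahead and up). Both faces are alike; either may face the dish.
- white_tile: tile of the same size in white, in the rack's other place; to be left alone. Origin and axes as the blue tile's.
- rack: fixed wooden rack, 250 wide (y), 100 deep (x); origin under its centre. Tile places about 58 mm to +y and -y. A tile's bottom edge sits in a groove 60 mm up; measured up the tile, the backrest (robot side, 8 thick) reaches 28 mm and the lip 12. A 12 mm steel bar runs along y over the tiles, axis at x = 0, 170 mm above the table, on posts at y = +-122: tiles slide out beneath it along their slope.
- mug: white mug with a handle, radius 36 mm, height 80 mm; origin at the centre of its underside; to be left alone.
- cup: terracotta cup without handle, radius 32 mm, height 55 mm; origin at the centre of its underside; to be left alone.
Things that resemble listed ones, but are neither listed nor needed, are in the scene too. Several things have the shape of the blue_tile; the one meant has the colours described above. Of the things that look like the dish, take the one that is farthest to the robot's right at the start.

How it is judged (in metres and radians):
At the end, for the whole second after the job is handed in: Blue tile upright (0.06 rad) on the plate, within 10 mm of the strip's centre line, 6 mm of midway between its end stops, 0.12 rad of parallel; dish upright on the plate, within 6 mm of centred between its stops in both directions and 0.12 rad of square; both at rest (angle between each of blue_tile, dish's own z axis and vertical below 0.06 rad and x of blue_tile in the frame of tile_spot between -0.01 and 0.01 m and y of blue_tile in the frame of tile_spot between -0.006 and 0.006 m and z of blue_tile in the frame of tile_spot between -0.003 and 0.003 m and angle between the y axis of blue_tile and the y axis of stage, either way round below 0.12 rad and x of dish in the frame of dish_spot between -0.006 and 0.006 m and y of dish in the frame of dish_spot between -0.006 and 0.006 m and z of dish in the frame of dish_spot between -0.003 and 0.003 m and (angle between the x axis of dish and the x axis of stage, either way round below 0.12 rad or angle between the x axis of dish and the y axis of stage, either way round below 0.12 rad) and linear speed of each of blue_tile, dish below 0.02 m/s and angular speed of each of blue_tile, dish below 0.4 rad/s); the robot touches nothing.
It fails at once if the white tile is moved by more than 20 mm (distance of white_tile from where it was at the start of the episode above 0.02 m).
It fails at once if the mug is moved by more than 20 mm (distance of mug from where it was at the start of the episode above 0.02 m).
It fails at once if the cup is moved by more than 20 mm (distance of cup from where it was at the start of the episode above 0.02 m).
It fails at once if the tile drops or slams onto the stage (over 0.3 m/s just above its place) (horizontal distance between blue_tile and tile_spot below 0.05 m and z of blue_tile in the frame of tile_spot below 0.015 m and linear speed of blue_tile above 0.3 m/s).
It fails at once if the dish drops or slams onto the stage (over 0.3 m/s just above its place) (horizontal distance between dish and dish_spot below 0.05 m and z of dish in the frame of dish_spot below 0.015 m and linear speed of dish above 0.3 m/s).
It also fails if it takes over 67 s, if anything falls off the work surface, if the arm or the gripper's body presses on something with over 40 N, if the wrist force passes 120 N, or if a joint passes its speed limit or range.

ROBOT

A 6-joint arm with a two-finger parallel gripper is mounted at the origin on the work surface. World frame = base frame: x ahead of the robot, y to its left, z up, the work surface at z = 0. Lengths are in mm, angles in rad, forces in N, time in s.
With the tool pointing down it reaches from about 425 to 1125 mm from the base axis. Payload 14.9 kg.
Tool frame: the origin (TCP) lies on the centre line of the jaws, within the pads' length; the fingertips stand ahead of it and the grasp point (between the pads) lies 2 mm behind it (env.tip_reach is the z of the fingertips in the tool frame, in mm); z points along the fingers, y is the line along which they close (so a half turn about z gives the same grasp; the last joint's range is limited). The gripper opens to 91 mm and grips with 3 to 60 N. Pads are 32 mm wide; open, the fingers measure 118 mm over their backs; the gripper's body (76 mm by 178 mm) begins 60 mm behind the grasp point.
Start: joints at [-1.268, 0.379, 1.734, -0, 1.028, -0.033], TCP at [230.663, -660.918, 230.932] pointing down, gripper open.
Joint ranges: [-2.77, 2.77], [-0.74, 2.19], [0, 2.66], [-1.06, 4.2], [0.31, 2.87], [-3.08, 3.08]. Speed limits (rad/s): [1.89, 1.89, 2.39, 3.14, 3.14, 3.14].

INTERFACE

Orientations are given as a rotation vector (axis times angle).
In Python, from workcell import telemetry, vision, env gives the robot as it stands.
- The arm moves only by the tool send_rows, never from a script. Its argument "moves" is a list of rows, each an object with "translation": the shift along the tool's x, y, z in units of 60 mm (1.0 is 60 mm), a list of three; "dr": the turn, a rotation vector about the tool's x, y, z in units of 6 degrees (1.0 is 6 degrees), a list of three; "fingers": the opening, from -1 (shut) to 1 (fully open). A call has 1 to 12 rows; each row shifts and turns the commanded pose from where the row before left it, along the tool's axes as they then stand; what a row does not reach is not made up. A row lasts 1/8 s, in which the tool goes at most 62.5 mm and 10.7 degrees, less where a joint would pass 70% of its speed; a pose out of reach is approached as far as the arm can. A call is refused whole if a number of a shift passes 1 or a number of a turn 1, either way. A call with a gripper value outside its range is refused whole. The fingers move at their own pace and stop on an object; "force" is the grip in N (left out, the last holds). Time passes only in rows, so rows that do not move let the fingers close. It gives the time, the measured TCP pose, the force, the opening and the grip force at its end, in the units of the state.
- telemetry.get_state(): the state, without advancing time (a new reading comes with each control period).
- vision.grab_frame(name): name is "scene" or "top" or "wrist"; returns (picture, depth): 420x560x3 uint8, red, green, blue; 420x560 float32, mm along the optical axis (not along the pixel's ray), 0 where there is no reading.
- vision.camera_info(name): a dict with "vfov" (degrees; the focal length in pixels is half the picture's height over the tangent of half this angle, whatever the lens; pixels are square), "cx", "cy" (the principal point, pixels), "world_from_camera" (4x4, takes a point from camera to world coordinates); the wrist camera has in their place "T_tool_cam" (4x4, takes a point from camera to tool coordinates, whose origin is the TCP and whose axes are the flange's). Camera axes: x right, y down, z forward; pixel columns grow to the right and rows downward; lengths in mm; the calibration is good to about 2 mm. A picture is of the moment at which its call begins: read the wrist's pose just before it. camera_info takes no time and is no camera call.
- env.finish_job(): hands the job in; it is judged then, once.
The state is a dict: "clock": time; "qpos": joint angles; "joint_velocities": joint speeds; "tau": joint torques, N m; "position": TCP position; "orientation": TCP orientation; "wrist_force": force on the tool from outside, world axes, zero at the start; "ft_torque": the same for the moment, N m; "gripper_width": finger opening in mm; "gripper_force": force on a finger pad.
Only numpy, scipy, OpenCV 4.12 (cv2) and the standard library are available. Lean on these libraries where they do the work, as an engineer would, in place of code of your own. Each camera call takes 0.05 s, during which the arm holds its last target. There are 200 camera calls.

## Working session

There is one attempt and no reset: what is moved stays moved. The work goes in short steps, Python scripts to look and compute and a tool call to move; the robot and the scene stay as the last step left them, time stands still between calls to the robot, and variables do not carry over. Pictures are saved under pics/ and viewed, at most 10 in all, crops included, and the job is handed in when it is done.

Besides the shell and the picture viewer there is one more tool, called after "Call:" in YAML: its name, and indented under it one key for each argument. send_rows: Moves the arm, as the interface text tells. Its arguments: {"type":"object","properties":{"moves":{"type":"array"},"force":{"type":"number"}},"required":["moves"]}

```bash
ls; mkdir -p pics
python3 - <<'E'
from workcell import telemetry, vision, env
import cv2, numpy as np
print(telemetry.get_state(), env.tip_reach)
for n in ["scene","top"]:
    p,d=vision.grab_frame(n); cv2.imwrite(f"pics/{n}0.png",p[:,:,::-1]); np.savez(f"{n}0.npz",p=p,d=d)
    i=vision.camera_info(n); print(n,i)
print(vision.camera_info("wrist"))
E
```

```text
pics
{'clock': 0.0, 'qpos': array([-1.26828446e+00,  3.79434924e-01,  1.73475527e+00, -1.75638575e-05,
        1.02847228e+00, -3.32969576e-02]), 'joint_velocities': array([ 0.00017777, -0.00133006,  0.00164196, -0.0002746 ,  0.00046711,
        0.00081633]), 'tau': array([-6.69930978e-04, -7.63731909e+01, -4.34370697e+01,  6.51041139e-02,
        4.23847663e-02, -3.92795027e-05]), 'position': array([ 230.55892999, -660.55987896,  230.28243914]), 'orientation': array([-3.09636724e+00, -5.24849498e-01,  2.48847204e-04]), 'wrist_force': array([-0.03281061,  0.29782927,  0.61480275]), 'ft_torque': array([0.0159797 , 0.00220412, 0.03016676]), 'gripper_force': 0.0, 'gripper_width': 91.6630487045258} 17.0
scene {'vfov': 54.93625893818751, 'cx': 276.0818459065786, 'cy': 217.67235349349457, 'world_from_camera': array([[ 2.36391696e-01,  5.61323130e-01, -7.93117463e-01,
         1.29694984e+03],
       [ 9.71504641e-01, -1.22046726e-01,  2.03182992e-01,
        -2.17450458e+02],
       [ 1.72539234e-02, -8.18548069e-01, -5.74178858e-01,
         5.93418404e+02],
       [ 0.00000000e+00,  0.00
[... 237 characters left out ...]
079e+02],
       [-9.99762697e-01,  2.05083067e-03,  2.16874283e-02,
        -5.66160539e+01],
       [-2.17505050e-02, -3.86414316e-02, -9.99016394e-01,
         1.23869026e+03],
       [ 0.00000000e+00,  0.00000000e+00,  0.00000000e+00,
         1.00000000e+00]])}
{'vfov': 71.51875599094286, 'cx': 280.8256315349809, 'cy': 211.2757868480883, 'T_tool_cam': array([[ 9.55938271e-05, -9.71538274e-01, -2.36882615e-01,
         6.65927185e+01],
       [ 9.99998493e-01, -3.17769483e-04,  1.70683230e-03,
         4.01161618e-01],
       [-1.73352697e-03, -2.36882421e-01,  9.71536779e-01,
        -1.53503299e+02],
       [ 0.00000000e+00,  0.00000000e+00,  0.00000000e+00,
         1.00000000e+00]])}
```

View pics/top0.png

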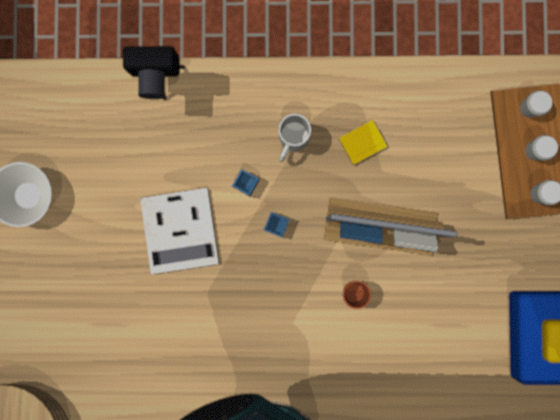

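View pics/scene0.png

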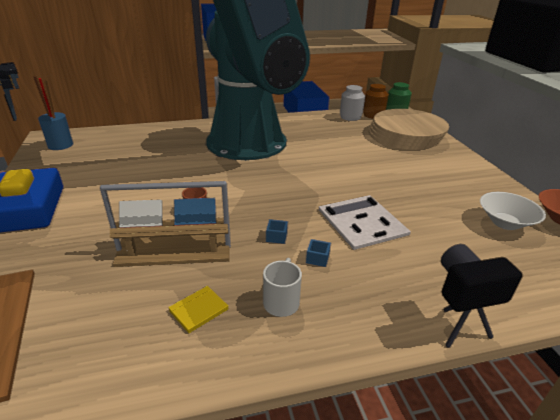

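The top view shows the stage at about (180,230), with the dishes at (246,182) and (277,224). The second is farther to the robot's right, so it is the target. In the rack, the blue tile is at (361,232) and the white one at (416,240). Now I'll take measurements.

```bash
cat > h.py <<'E'
from workcell import telemetry, vision, env
import cv2, numpy as np
from scipy.spatial.transform import Rotation as R
def toolT(s):
    T=np.eye(4);T[:3,:3]=R.from_rotvec(s['orientation']).as_matrix();T[:3,3]=s['position'];return T
def cloud(name,f=None):
    i=vision.camera_info(name)
    s=telemetry.get_state()
    p,d=vision.grab_frame(name) if f is None else (f['p'],f['d'])
    M=i['world_from_camera'] if name!='wrist' else toolT(s)@i['T_tool_cam']
    fl=210/np.tan(np.radians(i['vfov']/2)); v,u=np.mgrid[:420,:560]
    P=np.stack([(u-i['cx'])/fl*d,(v-i['cy'])/fl*d,d,np.ones_like(d)],-1)@M.T
    W=P[...,:3]; W[d==0]=np.nan
    return p,W,cv2.cvtColor(p,cv2.COLOR_RGB2HSV)
def rect(pts):
    return cv2.minAreaRect(pts[:,:2].astype(np.float32))
def comps(m,W,amin=30):
    n,l,st,c=cv2.connectedComponentsWithStats(m.astype(np.uint8))
    return [(st[k,4],c[k].round(),W[l==k]) for k in range(1,n) if st[k,4]>=amin]
E
cat > m.py <<'E'
from h import *
np.set_printoptions(precision=1,suppress=True)
for n in ["top","scene"]:
    p,W,h=cloud(n,np.load(n+"0.npz")); z=W[...,2]
    H,S,V=[h[...,k].astype(int) for k in range(3)]
    reg=(W[...,0]>350)&(W[...,0]<900)&(W[...,1]>-500)&(W[...,1]<400)
    print(n)
    for lab,m in [("stage",(S<50)&(V>110)&(z>5)&(z<18)&reg),("blue",(H>95)&(H<125)&(S>90)&reg&(z>5)),("bar",(z>160)&(z<185)&reg),("white tile",(S<60)&(V>110)&(z>60)&(z<150)&reg),("dark",(V<70)&(z>8)&(z<30)&reg)]:
        for a,c,P in comps(m,W,25):
            print(lab,a,c,P.min(0),P.max(0),"rect",[np.round(q,1) for q in rect(P)])
            if n=="top" and lab in("blue","white tile","stage"):
                Q=P[P[:,2]>np.percentile(P[:,2],60)-3]
                mu=P.mean(0);print("   mean",mu,"normal",np.linalg.svd(P-mu,full_matrices=False)[2][2])
E
python3 m.py
```

```text
top
stage 203 [294. 133.] [740.2 -97.2   5. ] [790.  -36.3  12.4] rect [array([764.6, -67.1]), array([52.7, 51.9]), np.float64(41.2)]
   mean [764.3 -66.3   6.9] normal [-0. -0. -1.]
stage 4273 [179. 227.] [437.7 109.6   5.1] [635.5 291.9  18. ] rect [array([536.9, 202. ]), array([179.4, 161.8]), np.float64(8.8)]
   mean [543.6 201.5  12. ] normal [-0. -0. -1.]
blue 250 [246. 182.] [619.2  16.2   5. ] [672.7  73.4  39.5] rect [array([646.8,  44.9]), array([43.9, 42.2]), np.float64(60.5)]
   mean [647.5  45.5  20.1] normal [-0.6 -0.2 -0.8]
blue 224 [276. 224.] [525.8 -52.4   5.1] [575.9  -0.   39.4] rect [array([550.8, -26.2]), array([41.9, 41.5]), np.float64(68.1)]
   mean [550.1 -25.6  18.2] normal [-0.7 -0.3 -0.7]
blue 614 [361. 232.] [ 511.5 -252.1   86.2] [ 554.3 -164.7  121.4] rect [array([ 532.9, -208. ]), array([86.5, 33. ]), np.float64(81.8)]
   mean [ 532.9 -208.3  106.1] normal [ 0.7 -0.1  0.7]
bar 755 [394. 225.] [ 524.7 -390.6  165. ] [ 569.1 -139.3  183. ] rect [array([ 547.4, -265. ]), array([254.4,  11.8]), np.float64(81.8)]
white tile 313 [293. 134.] [ 697.7 -101.7   
[... 2770 characters left out ...]
ray([581.5, 165.4]), array([27.7,  6.8]), np.float64(13.6)]
dark 149 [276. 236.] [561.2 -53.5   8.1] [584.7  -6.7  30. ] rect [array([573.3, -31.2]), array([46.9, 14.9]), np.float64(78.3)]
dark 45 [380. 234.] [609.6 198.3  10.9] [621.2 225.7  20.2] rect [array([616. , 212.7]), array([ 9.2, 27.7]), np.float64(7.8)]
dark 112 [319. 246.] [622.6  32.3   8.2] [641.7  69.   29.7] rect [array([631.8,  51.2]), array([36.7, 17.7]), np.float64(86.5)]
dark 157 [316. 258.] [655.6  15.7   8.2] [681.6  55.9  29.9] rect [array([669.1,  35.4]), array([45.9,  6.6]), np.float64(58.2)]
dark 27 [449. 308.] [855.2 234.4   9.3] [866.8 239.7  25.3] rect [array([861.2, 236.7]), array([12. ,  4.8]), np.float64(6.2)]
```

```bash
cat > plan.py <<'E'
from h import *
def down(yaw_y):   # tool pointing down with tool y at yaw_y degrees
    y=np.array([np.cos(np.radians(yaw_y)),np.sin(np.radians(yaw_y)),0]); z=np.array([0,0,-1.]); return np.stack([np.cross(y,z),y,z],1)
def rows(p1,R1,N,s=None):
    s=s or telemetry.get_state(); T=toolT(s); 
    r=R.from_matrix(T[:3,:3].T@R1).as_rotvec()/N; A=R.from_rotvec(r).as_matrix()
    S=sum(np.linalg.matrix_power(A,k) for k in range(N))
    t=np.linalg.solve(S,T[:3,:3].T@(np.array(p1)-T[:3,3]))
    print(N,"rows t",np.round(t/60,3).tolist(),"dr",np.round(np.degrees(r)/6,3).tolist())
E
python3 -c "
from plan import *
rows([551,-26,230],down(-21.9),16)
rows([551,-26,230],down(-21.9),20)"
```

```text
16 rows t [0.712, -0.274, 0.001] dr [-0.0, -0.0, -0.509]
20 rows t [0.571, -0.216, 0.0] dr [-0.0, -0.0, -0.407]
```

Call:
send_rows:
  moves:
    - {"translation":[0.571,-0.216,0],"dr":[0,0,-0.407],"fingers":1}
    - {"translation":[0.571,-0.216,0],"dr":[0,0,-0.407],"fingers":1}
    - {"translation":[0.571,-0.216,0],"dr":[0,0,-0.407],"fingers":1}
    - {"translation":[0.571,-0.216,0],"dr":[0,0,-0.407],"fingers":1}
    - {"translation":[0.571,-0.216,0],"dr":[0,0,-0.407],"fingers":1}
    - {"translation":[0.571,-0.216,0],"dr":[0,0,-0.407],"fingers":1}
    - {"translation":[0.571,-0.216,0],"dr":[0,0,-0.407],"fingers":1}
    - {"translation":[0.571,-0.216,0],"dr":[0,0,-0.407],"fingers":1}
    - {"translation":[0.571,-0.216,0],"dr":[0,0,-0.407],"fingers":1}
    - {"translation":[0.571,-0.216,0],"dr":[0,0,-0.407],"fingers":1}

```text
clock: 1.35
position: [460.1, -377.4, 230.7]
orientation: [-2.915, -1.17, 0.0]
wrist_force: [0.6, 0.1, 0.1]
gripper_width: 90.8
gripper_force: 0.0
```

Call:
send_rows:
  moves:
    - {"translation":[0.571,-0.216,0],"dr":[0,0,-0.407],"fingers":1}
    - {"translation":[0.571,-0.216,0],"dr":[0,0,-0.407],"fingers":1}
    - {"translation":[0.571,-0.216,0],"dr":[0,0,-0.407],"fingers":1}
    - {"translation":[0.571,-0.216,0],"dr":[0,0,-0.407],"fingers":1}
    - {"translation":[0.571,-0.216,0],"dr":[0,0,-0.407],"fingers":1}
    - {"translation":[0.571,-0.216,0],"dr":[0,0,-0.407],"fingers":1}
    - {"translation":[0.571,-0.216,0],"dr":[0,0,-0.407],"fingers":1}
    - {"translation":[0.571,-0.216,0],"dr":[0,0,-0.407],"fingers":1}
    - {"translation":[0.571,-0.216,0],"dr":[0,0,-0.407],"fingers":1}
    - {"translation":[0.571,-0.216,0],"dr":[0,0,-0.407],"fingers":1}
    - {"translation":[0,0,0],"dr":[0,0,0],"fingers":1}
    - {"translation":[0,0,0],"dr":[0,0,0],"fingers":1}

```text
clock: 2.85
position: [551.4, -27.0, 230.8]
orientation: [-2.603, -1.758, 0.0]
wrist_force: [0.3, 0.1, 0.7]
gripper_width: 91.4
gripper_force: 0.0
```

```bash
cat > w.py <<'E'
import sys
from plan import *
np.set_printoptions(precision=1,suppress=True)
s=telemetry.get_state(); print(s['clock'],s['position'],s['orientation'],"tool y yaw",np.degrees(np.arctan2(*toolT(s)[[1,0],1])))
p,W,h=cloud("wrist"); z=W[...,2]; cv2.imwrite(f"pics/{sys.argv[1]}.png",p[:,:,::-1]); np.savez(sys.argv[1]+".npz",p=p,W=W)
H,S,V=[h[...,k].astype(int) for k in range(3)]
for lab,m in [("rim",(H>95)&(H<125)&(S>80)&(z>29)&(z<40)),("stage",(S<50)&(V>110)&(z>7)&(z<17)),("stops",(V<70)&(z>16)&(z<24)),("tile",(H>95)&(H<125)&(S>80)&(z>65))]:
    for a,c,P in comps(m,W,60):
        print(lab,a,c,P.min(0),P.max(0),"rect",[np.round(q,1) for q in rect(P)])
E
python3 w.py w1
```

```text
2.85 [551.4 -27.  230.8] [-2.6 -1.8  0. ] tool y yaw -21.920753704050163
rim 502 [334. 107.] [618.2  15.4  31.5] [676.8  74.   36. ] rect [array([647.5,  44.9]), array([45.2, 44.9]), np.float64(59.6)]
rim 159 [290. 194.] [535.5 -54.3  31.8] [578.7  -4.1  36.2] rect [array([557.8, -28.6]), array([44.2, 29.8]), np.float64(66.8)]
stage 10428 [204.  41.] [439.  109.    8.2] [637.1 253.1  14.6] rect [array([538.1, 194. ]), array([180. , 146.2]), np.float64(8.5)]
stops 231 [187.  13.] [525.9 184.   16.1] [537.5 213.6  21.5] rect [array([531.7, 199.1]), array([ 8.5, 29.3]), np.float64(8.8)]
stops 238 [238.  28.] [564.1 158.5  16.2] [592.1 171.4  21.5] rect [array([578. , 164.7]), array([28. ,  9.2]), np.float64(9.1)]
stops 299 [184.  89.] [477.1 122.2  16.3] [508.6 137.8  21.4] rect [array([492.9, 130.1]), array([30.7, 12.2]), np.float64(8.8)]
stops 82 [343. 101.] [643.3  23.1  16. ] [672.2  67.9  24. ] rect [array([660.9,  48.6]), array([23.4, 46.6]), np.float64(15.8)]
```

View pics/w1.png

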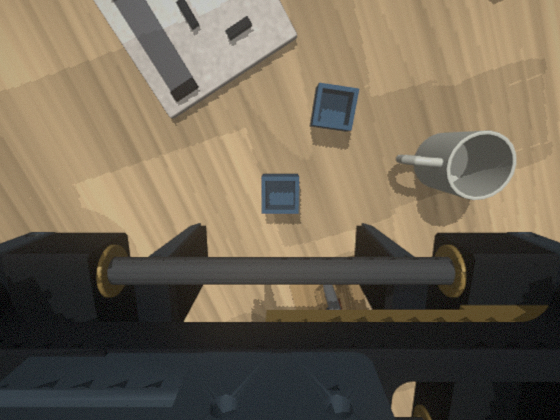

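The wrist view shows the target dish at (281,193), square to the jaws, and the second dish at (335,107). I'll refine the target's rim using depth alone.

Run:
```python
from plan import *
f=np.load("w1.npz");W=f['W']
m=(W[...,2]>29)&(W[...,2]<40)
for a,c,P in comps(m,W,60): print(a,c,[np.round(q,1) for q in rect(P)],(P.min(0)+P.max(0))[:2]/2)
c=[rect(P) for a,c,P in comps(m,W,60) if abs(c[0]-281)<15 and abs(c[1]-194)<15][0]
x,y=c[0]; ang=c[2]-90 if c[2]>45 else c[2]
rows([x,y,60],down(ang),8); rows([x,y,30],down(ang),10); print(x,y,ang)
```

```text
753 [335. 106.] [array([647.7,  44.9]), array([46.2, 46.6]), np.float64(60.1)] [647.33442639  45.1675569 ]
119 [435. 144.] [array([747. , -37.4]), array([41. ,  6.5]), np.float64(20.9)] [748.07917596 -39.59139428]
342 [477. 165.] [array([777.9, -78.2]), array([60.2, 23.1]), np.float64(61.8)] [772.83844748 -73.23315703]
87 [429. 177.] [array([726.9, -76.7]), array([ 5.4, 36.6]), np.float64(15.0)] [728.50304362 -76.02249252]
620 [280. 195.] [array([550.9, -26.1]), array([46. , 45.9]), np.float64(68.1)] [550.71506778 -25.82971362]
8 rows t [0.002, -0.002, 0.356] dr [-0.0, 0.0, -0.001]
10 rows t [0.002, -0.002, 0.335] dr [-0.0, 0.0, -0.001]
550.8831787109375 -26.113174438476562 -21.912765502929688
```

Call:
send_rows:
  moves:
    - {"translation":[0.01,-0.01,0.4],"dr":[0,0,0],"fingers":1}
    - {"translation":[0.01,-0.01,0.5],"dr":[0,0,0],"fingers":1}
    - {"translation":[0,0,0.5],"dr":[0,0,0],"fingers":1}
    - {"translation":[0,0,0.5],"dr":[0,0,0],"fingers":1}
    - {"translation":[0,0,0.5],"dr":[0,0,0],"fingers":1}
    - {"translation":[0,0,0.5],"dr":[0,0,0],"fingers":1}
    - {"translation":[0,0,0.3],"dr":[0,0,0],"fingers":1}
    - {"translation":[0,0,0.14],"dr":[0,0,0],"fingers":1}
    - {"translation":[0,0,0],"dr":[0,0,0],"fingers":1}
    - {"translation":[0,0,0],"dr":[0,0,0],"fingers":0.1}
    - {"translation":[0,0,0],"dr":[0,0,0],"fingers":-1}
    - {"translation":[0,0,0],"dr":[0,0,0],"fingers":-1}
  force: 15

```text
clock: 4.4
position: [551.2, -25.2, 31.0]
orientation: [2.603, 1.758, 0.001]
wrist_force: [-0.1, -0.2, -0.2]
gripper_width: 64.1
gripper_force: 0.0
```

Call:
send_rows:
  moves:
    - {"translation":[0,0,0],"dr":[0,0,0],"fingers":-1}
    - {"translation":[0,0,0],"dr":[0,0,0],"fingers":-1}
    - {"translation":[0,0,0],"dr":[0,0,0],"fingers":-1}
    - {"translation":[0,0,0],"dr":[0,0,0],"fingers":-1}
  force: 15

```text
clock: 4.9
position: [550.9, -25.2, 30.6]
orientation: [-2.603, -1.759, -0.0]
wrist_force: [-0.7, 0.7, 3.0]
gripper_width: 45.9
gripper_force: 15.0
```

```bash
python3 -c "
from plan import *
s=telemetry.get_state(); s['position']=s['position']+[0,0,60]
rows([572,205.3,170],down(8.7),9,s)"
```

```text
9 rows t [0.433, -0.023, -0.147] dr [0.0, -0.0, -0.567]
```

Call:
send_rows:
  moves:
    - {"translation":[0,0,-0.3],"dr":[0,0,0],"fingers":-1}
    - {"translation":[0,0,-0.7],"dr":[0,0,0],"fingers":-1}
    - {"translation":[0.433,-0.023,-0.147],"dr":[0,0,-0.567],"fingers":-1}
    - {"translation":[0.433,-0.023,-0.147],"dr":[0,0,-0.567],"fingers":-1}
    - {"translation":[0.433,-0.023,-0.147],"dr":[0,0,-0.567],"fingers":-1}
    - {"translation":[0.433,-0.023,-0.147],"dr":[0,0,-0.567],"fingers":-1}
    - {"translation":[0.433,-0.023,-0.147],"dr":[0,0,-0.567],"fingers":-1}
    - {"translation":[0.433,-0.023,-0.147],"dr":[0,0,-0.567],"fingers":-1}
    - {"translation":[0.433,-0.023,-0.147],"dr":[0,0,-0.567],"fingers":-1}
    - {"translation":[0.433,-0.023,-0.147],"dr":[0,0,-0.567],"fingers":-1}
    - {"translation":[0.433,-0.023,-0.147],"dr":[0,0,-0.567],"fingers":-1}
    - {"translation":[0,0,0],"dr":[0,0,0],"fingers":-1}

```text
clock: 6.4
position: [572.2, 206.5, 171.5]
orientation: [2.044, 2.385, 0.002]
wrist_force: [-0.6, 0.3, -1.9]
gripper_width: 46.3
gripper_force: 15.0
```

Call:
send_rows:
  moves:
    - {"translation":[0,0,0],"dr":[0,0,0],"fingers":-1}

```text
clock: 6.52
position: [572.0, 204.8, 170.3]
orientation: [2.047, 2.383, 0.0]
wrist_force: [0.6, -0.4, -1.4]
gripper_width: 45.9
gripper_force: 15.0
```

```bash
python3 w.py w2
python3 - <<'E'
from h import *
f=np.load("w2.npz");W=f['W'];p=f['p'];T=toolT(telemetry.get_state());z=W[...,2]
h=cv2.cvtColor(p,cv2.COLOR_RGB2HSV)
m=(h[...,0]>95)&(h[...,0]<125)&(h[...,1]>80)&(z>60)
Q=(W[m]-T[:3,3])@T[:3,:3]; Q=Q[np.linalg.norm(Q,axis=1)<80]; print("dish in tool",len(Q),np.percentile(Q,1,axis=0),np.percentile(Q,99,axis=0))
E
```

```text
6.525 [572.  204.8 170.3] [2.  2.4 0. ] tool y yaw 8.660838509665854
stage 12320 [252. 169.] [437.3 151.6   8.9] [629.3 292.4  16. ] rect [array([534.5, 218.9]), array([179.6, 122.1]), np.float64(8.7)]
stops 340 [193. 142.] [459.3 247.3  16.2] [489.8 262.3  21.8] rect [array([474. , 254.7]), array([30.6, 10.9]), np.float64(8.6)]
stops 200 [280. 163.] [551.7 241.   17.6] [579.  252.9  21.3] rect [array([565.2, 246.7]), array([26.9,  8.4]), np.float64(8.6)]
stops 209 [242. 200.] [525.4 185.9  17.7] [536.5 215.5  22. ] rect [array([531.5, 200.5]), array([ 8.7, 29.3]), np.float64(8.3)]
stops 200 [319. 200.] [605.8 199.4  17.1] [617.9 227.5  21.6] rect [array([612.2, 213.2]), array([ 8.5, 28.1]), np.float64(9.6)]
stops 84 [546. 211.] [851.4 234.8  16. ] [858.3 243.6  23.8] rect [array([854.9, 239.2]), array([8.8, 6.9]), np.float64(89.9)]
tile 2785 [279. 238.] [546.7 193.8 142.5] [594.2 230.1 175.7] rect [array([571.1, 211.6]), array([46.2, 31.4]), np.float64(8.5)]
tile 1145 [281. 292.] [551.9 178.9 162.5] [597.7 194.9 175.4] rect [array([575.2, 186.3]), array([46.2, 10.3]), np.float64(8.9)]
dish in tool 3997 [-22.58307134 -22.07830366  -4.82173476] [22.54604108 22.76157842 26.5547302 ]
```

View pics/w2.png

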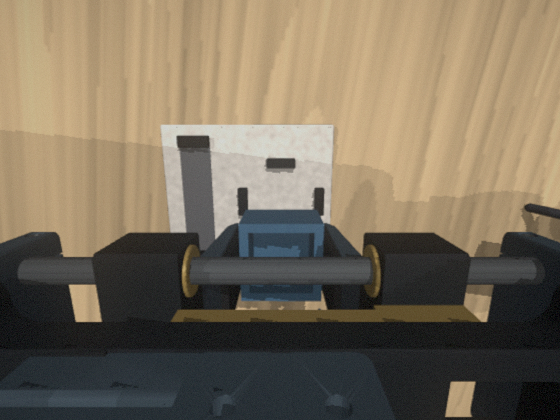

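Call:
send_rows:
  moves:
    - {"translation":[0.025,0,0.2],"dr":[0,0,0],"fingers":-1}
    - {"translation":[0,0,0.45],"dr":[0,0,0],"fingers":-1}
    - {"translation":[0,0,0.45],"dr":[0,0,0],"fingers":-1}
    - {"translation":[0,0,0.45],"dr":[0,0,0],"fingers":-1}
    - {"translation":[0,0,0.25],"dr":[0,0,0],"fingers":-1}
    - {"translation":[0,0,0.1],"dr":[0,0,0],"fingers":-1}
    - {"translation":[0,0,0.05],"dr":[0,0,0],"fingers":-1}
    - {"translation":[0,0,0.05],"dr":[0,0,0],"fingers":-1}
    - {"translation":[0,0,0.05],"dr":[0,0,0],"fingers":-1}
    - {"translation":[0,0,0.04],"dr":[0,0,0],"fingers":-1}
    - {"translation":[0,0,0],"dr":[0,0,0],"fingers":-1}

```text
clock: 7.95
position: [571.8, 206.6, 44.4]
orientation: [-2.046, -2.383, 0.0]
wrist_force: [-0.1, 0.0, -1.9]
gripper_width: 46.0
gripper_force: 15.0
```

```bash
python3 -c "
from plan import *
for i in range(1): print(telemetry.get_state()['position'],telemetry.get_state()['wrist_force'])"
```

```text
[571.82933325 206.62381347  44.41480689] [-0.08753963  0.01645929 -1.92475209]
```

Call:
send_rows:
  moves:
    - {"translation":[0,0,0.012],"dr":[0,0,0],"fingers":-1}
    - {"translation":[0,0,0.01],"dr":[0,0,0],"fingers":-1}
    - {"translation":[0,0,0.008],"dr":[0,0,0],"fingers":-1}
    - {"translation":[0,0,0],"dr":[0,0,0],"fingers":-1}

```text
clock: 8.45
position: [571.9, 206.6, 42.7]
orientation: [-2.047, -2.383, 0.0]
wrist_force: [0.4, 0.2, -1.7]
gripper_width: 45.9
gripper_force: 15.0
```

Call:
send_rows:
  moves:
    - {"translation":[0,0,0.008],"dr":[0,0,0],"fingers":-1}
    - {"translation":[0,0,0.008],"dr":[0,0,0],"fingers":-1}
    - {"translation":[0,0,0],"dr":[0,0,0],"fingers":-1}

```text
clock: 8.82
position: [571.9, 206.7, 42.6]
orientation: [-2.047, -2.383, 0.0]
wrist_force: [-5.4, -2.7, 15.0]
gripper_width: 45.6
gripper_force: 15.0
```

Call:
send_rows:
  moves:
    - {"translation":[0,0,0],"dr":[0,0,0],"fingers":0.1}
    - {"translation":[0,0,0],"dr":[0,0,0],"fingers":0.3}
    - {"translation":[0,0,0],"dr":[0,0,0],"fingers":0.5}
    - {"translation":[0,0,0],"dr":[0,0,0],"fingers":0.5}
    - {"translation":[0,0,-0.2],"dr":[0,0,0],"fingers":0.5}
    - {"translation":[0,0,-0.5],"dr":[0,0,0],"fingers":0.5}
    - {"translation":[0,0,-0.6],"dr":[0,0,0],"fingers":0.5}
    - {"translation":[0,0,-0.6],"dr":[0,0,0],"fingers":0.5}
    - {"translation":[0,0,-0.6],"dr":[0,0,0],"fingers":0.5}
    - {"translation":[0,0,-0.5],"dr":[0,0,0],"fingers":0.5}
    - {"translation":[0,0,0],"dr":[0,0,0],"fingers":0.5}
    - {"translation":[0,0,0],"dr":[0,0,0],"fingers":0.5}

```text
clock: 10.32
position: [571.6, 206.5, 221.6]
orientation: [-2.047, -2.383, 0.0]
wrist_force: [-0.8, 0.7, -0.7]
gripper_width: 68.5
gripper_force: 0.0
```

```bash
python3 w.py w3
python3 - <<'E'
from h import *
f=np.load("w3.npz");W=f['W']; p=f['p'];h=cv2.cvtColor(p,cv2.COLOR_RGB2HSV)
for a,c,P in comps((W[...,2]>39)&(W[...,2]<52),W,200): print(a,c,[np.round(q,1) for q in rect(P)])
# rack analysis from all clouds (top, scene, w1) in tile coords
for n in ["top","scene"]:
    p,W,h=cloud(n,np.load(n+"0.npz"))
    a=np.radians(-8.2); B=np.array([[np.cos(a),np.sin(a),0],[-np.sin(a),np.cos(a),0],[0,0,1]]); O=np.array([549,-264.5,0])
    L=(W-O)@B.T; t=np.radians(42); n_=np.array([np.cos(t),0,np.sin(t)]); zt=np.array([-np.sin(t),0,np.cos(t)])
    S=h[...,1];H=h[...,0]; bl=(H>95)&(H<125)&(S>80)&(L[...,2]>65)&(abs(L[...,1])<122)
    Q=L[bl]; print(n,"blue n,z,y", [np.percentile(q,[1,50,99]).round(1) for q in (Q@n_,Q@zt,Q[:,1])])
    mu=Q.mean(0); print(np.linalg.svd(Q-mu,full_matrices=False)[2][2].round(3))
    b=(L[...,2]>158)&(L[...,2]<185)&(abs(L[...,1])<110)&(abs(L[...,0])<40); Q=L[b]; print("bar n,z,x,z",[np.percentile(q,[1,50,99]).round(1) for q in (Q@n_,Q@zt,Q[:,0],Q[:,2])], np.polyfit(Q[:,1],Q[:,0],1).round(3))
    for sgn in(-1,1):
      pk=(abs(L[...,1]-sgn*122)<12)&(L[...,2]>40)&(L[...,2]<150)&(abs(L[...,0])<20);print("post",np.nanmedian(L[pk],0).round(1))
E
```

```text
10.325 [571.6 206.5 221.6] [-2.  -2.4  0. ] tool y yaw 8.697490264055224
rim 68 [319. 306.] [633.5  66.   29.3] [655.4  75.8  35.2] rect [array([644.3,  71.1]), array([22. ,  9.8]), np.float64(1.5)]
stage 11922 [258. 186.] [438.1 117.5   7.6] [636.9 292.1  15.2] rect [array([537.4, 200.7]), array([179.8, 158.1]), np.float64(8.7)]
stops 232 [206. 143.] [459.1 247.7  17.3] [489.4 261.3  21.6] rect [array([474.3, 254.4]), array([29.9,  9.3]), np.float64(8.7)]
stops 161 [281. 161.] [552.1 241.4  18. ] [579.4 252.5  22. ] rect [array([565.5, 246.6]), array([27.7,  8.5]), np.float64(8.1)]
stops 166 [248. 194.] [525.5 185.6  17.3] [537.2 214.8  22.1] rect [array([531.4, 200.2]), array([ 8.7, 29. ]), np.float64(7.8)]
stops 161 [313. 194.] [606.2 198.9  17.9] [617.4 227.3  22.3] rect [array([611.9, 213.2]), array([ 8.9, 28. ]), np.float64(10.1)]
stops 163 [281. 226.] [563.9 160.5  16. ] [592.2 172.3  22.2] rect [array([578.3, 166.5]), array([28.1,  8.7]), np.float64(9.5)]
710 [280. 199.] [array([572.3, 205.3]), array([46.1, 46.5]), np.float64(8.6)]
top blue n,z,y [array([44.4, 53.8, 57.3]), array([ 70. ,  96.1, 112.5]), array([10.7, 53.5, 96.5])]
[-0.684  0.005 -0.73 ]
bar n,z,x,z [array([108.1, 116.4, 121.1]), array([123.7, 131.6, 136. ]), array([-7.4, -1.7,  4.3]), array([169. , 175. , 179.7])] [ 1.00e-03 -1.71e+00]
post [  -5.3 -118.8   75.3]
post [ -2.1 119.   74.1]
scene blue n,z,y [array([-892.3,   52.7,   56.8]), array([  52. ,   88.1, 1187.1]), array([11.3, 52.2, 96.7])]
[-0.063  0.934 -0.35 ]
bar n,z,x,z [array([111.1, 116.9, 120.4]), array([119.5, 124.5, 131.2]), array([-3.5,  3.7,  7.2]), array([163.5, 171.4, 175.3])] [1.000e-03 3.244e+00]
post [   3.9 -118.8  100.1]
post [  4.5 121.8  95.1]
```

```bash
cat > rk.py <<'E'
from plan import *
yaw=-8.2; O=np.array([549.5,-264.5,0])
def tilt(yaw=yaw,t=42):
    Z=R.from_euler('z',yaw,degrees=True).as_matrix(); a=np.radians(t)
    n=Z@[np.cos(a),0,np.sin(a)]; z=Z@[np.sin(a),0,-np.cos(a)]; return np.stack([np.cross(n,z),n,z],1)
def world(n,zt,y,yaw=yaw,O=O):  # rack tile coords -> world
    M=tilt(yaw); return O+y*M[:,0]+n*M[:,1]-zt*M[:,2]
if __name__=="__main__":
    s=telemetry.get_state(); print(s['qpos'].round(3))
    P1=world(48,190,53.6);print(P1)
    rows([470,20,260],down(0),8); 
    s['position']=np.array([470,20,260.]);s['orientation']=R.from_matrix(down(0)).as_rotvec(); rows(P1,tilt(),11,s)
E
python3 rk.py
```

```text
[0.308 0.249 1.931 0.    0.963 0.157]
[ 466.61615268 -198.40260069  173.31578595]
8 rows t [-0.369, -0.244, -0.081] dr [-0.001, 0.0, 0.181]
11 rows t [-0.328, -0.029, 0.135] dr [-0.635, -0.046, 0.119]
```

Call:
send_rows:
  moves:
    - {"translation":[-0.369,-0.244,-0.081],"dr":[0,0,0.181],"fingers":0}
    - {"translation":[-0.369,-0.244,-0.081],"dr":[0,0,0.181],"fingers":0}
    - {"translation":[-0.369,-0.244,-0.081],"dr":[0,0,0.181],"fingers":0}
    - {"translation":[-0.369,-0.244,-0.081],"dr":[0,0,0.181],"fingers":0}
    - {"translation":[-0.369,-0.244,-0.081],"dr":[0,0,0.181],"fingers":0}
    - {"translation":[-0.369,-0.244,-0.081],"dr":[0,0,0.181],"fingers":0}
    - {"translation":[-0.369,-0.244,-0.081],"dr":[0,0,0.181],"fingers":0}
    - {"translation":[-0.369,-0.244,-0.081],"dr":[0,0,0.181],"fingers":0}

```text
clock: 11.38
position: [469.1, 18.7, 260.9]
orientation: [2.223, 2.219, 0.0]
wrist_force: [0.1, -0.2, 0.8]
gripper_width: 45.4
gripper_force: 0.0
```

Call:
send_rows:
  moves:
    - {"translation":[-0.328,-0.029,0.135],"dr":[-0.635,-0.046,0.119],"fingers":0}
    - {"translation":[-0.328,-0.029,0.135],"dr":[-0.635,-0.046,0.119],"fingers":0}
    - {"translation":[-0.328,-0.029,0.135],"dr":[-0.635,-0.046,0.119],"fingers":0}
    - {"translation":[-0.328,-0.029,0.135],"dr":[-0.635,-0.046,0.119],"fingers":0}
    - {"translation":[-0.328,-0.029,0.135],"dr":[-0.635,-0.046,0.119],"fingers":0}
    - {"translation":[-0.328,-0.029,0.135],"dr":[-0.635,-0.046,0.119],"fingers":0}
    - {"translation":[-0.328,-0.029,0.135],"dr":[-0.635,-0.046,0.119],"fingers":0}
    - {"translation":[-0.328,-0.029,0.135],"dr":[-0.635,-0.046,0.119],"fingers":0}
    - {"translation":[-0.328,-0.029,0.135],"dr":[-0.635,-0.046,0.119],"fingers":0}
    - {"translation":[-0.328,-0.029,0.135],"dr":[-0.635,-0.046,0.119],"fingers":0}
    - {"translation":[-0.328,-0.029,0.135],"dr":[-0.635,-0.046,0.119],"fingers":0}
    - {"translation":[0,0,0],"dr":[0,0,0],"fingers":0}

```text
clock: 12.88
position: [460.9, -185.2, 187.6]
orientation: [1.943, 1.713, 0.614]
wrist_force: [-0.6, 0.5, 0.2]
gripper_width: 45.4
gripper_force: 0.0
```

Call:
send_rows:
  moves:
    - {"translation":[0,0,0],"dr":[0,0,0],"fingers":0}

```text
clock: 13.0
position: [461.9, -184.4, 188.3]
orientation: [1.942, 1.715, 0.615]
wrist_force: [0.5, -0.1, -1.0]
gripper_width: 45.7
gripper_force: 0.0
```

```bash
python3 w.py w4
python3 - <<'E'
from rk import *
s=telemetry.get_state();print(s['qpos'].round(2),world(48,190,53.6))
T=toolT(s);print("rot err deg",np.degrees(R.from_matrix(T[:3,:3].T@tilt()).as_rotvec()).round(2))
E
```

```text
13.0 [ 461.9 -184.4  188.3] [1.9 1.7 0.6] tool y yaw -7.622795518920305
stage 169 [340.  89.] [712.9 -96.    7.1] [737.4 -51.   17. ] rect [array([727.3, -72.7]), array([12.2, 50.7]), np.float64(19.9)]
stops 75 [297.   4.] [638.9  14.4  16. ] [655.3  23.3  24. ] rect [array([647.3,  18.8]), array([ 2.5, 18.3]), np.float64(63.0)]
tile 872 [282. 222.] [ 512.6 -238.3   91.7] [ 542.5 -162.5  118.2] rect [array([ 525.6, -200.9]), array([28.9, 76.9]), np.float64(3.8)]
[-0.57 -0.03  2.45  1.22  0.31 -1.56] [ 466.61615268 -198.40260069  173.31578595]
rot err deg [-3.89 -1.92  0.43]
```

View pics/w4.png

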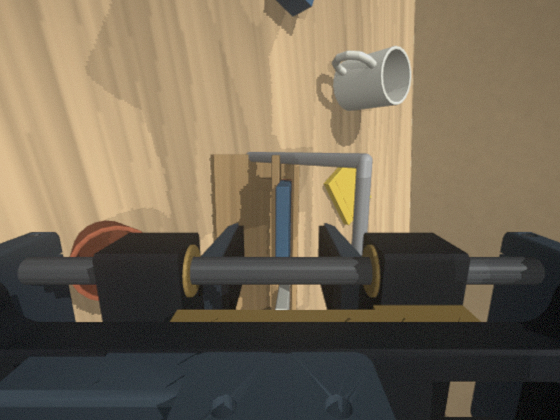

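```bash
cat > kin.py <<'E'
from rk import *
from scipy.optimize import least_squares
s=telemetry.get_state()
D=[([-1.26828,.379435,1.734755],[230.663,-660.918,230.932],[0,0,-1]),
   ([.308,.249,1.931],[571.6,206.5,221.6],[0,0,-1]),
   (s['qpos'][:3],s['position'],toolT(s)[:3,2])]
def wc(q,m):
    a1,d1,L2,L3,e,L,d=m; f=q[1]+q[2]
    r=a1+L2*np.sin(q[1])+L3*np.sin(f)+e*np.cos(f); z=d1+L2*np.cos(q[1])+L3*np.cos(f)-e*np.sin(f)
    c,sn=np.cos(q[0]),np.sin(q[0]); return np.array([r*c-d*sn,r*sn+d*c,z])
def res(m):
    o=[wc(q,m)-(np.array(p)-m[5]*np.array(z)) for q,p,z in D]
    return np.r_[np.ravel(o),0.01*(m-np.array([50,400,450,450,0,250,20]))]
m=least_squares(res,[50,400,450,450,0,250,20]).x
if __name__=="__main__":
    print(m.round(1),res(m)[:9].round(2))
    for zt in (93,110,130,150,190):
        for b in (0,25,-25,35,-35):
            Mt=tilt()@R.from_euler('y',b,degrees=True).as_matrix()  # swing about tool y (= tile normal)
            p=world(48,zt,53.6); w=p-m[5]*Mt[:,2]
            k=least_squares(lambda q:wc(q,m)-w,[-.4,.1,2.2],bounds=([-2.77,-.74,0],[2.77,2.19,2.66]))
            q=k.x; f=q[1]+q[2]; fd=np.array([np.sin(f)*np.cos(q[0]),np.sin(f)*np.sin(q[0]),np.cos(f)])
            print(zt,b,q.round(2),"err",round(np.linalg.norm(k.fun),1),"wrist angle",round(np.arccos(fd@Mt[:,2]),2))
E
python3 kin.py
```

```text
[ -1.2 319.8 549.5 605.4  40.8 251.1  23.4] [ 0.09  0.16  0.18  0.14 -0.04 -0.29 -0.03 -0.05  0.12]
93 0 [-0.52  0.31  2.36] err 0.0 wrist angle 0.33
93 25 [-0.72  0.41  2.24] err 0.0 wrist angle 0.76
93 -25 [-0.26  0.35  2.36] err 0.0 wrist angle 0.48
93 35 [-0.77  0.48  2.18] err 0.0 wrist angle 0.94
93 -35 [-0.17  0.4   2.33] err 0.0 wrist angle 0.67
110 0 [-0.53  0.26  2.38] err 0.0 wrist angle 0.32
110 25 [-0.74  0.37  2.26] err 0.0 wrist angle 0.77
110 -25 [-0.26  0.3   2.39] err 0.0 wrist angle 0.47
110 35 [-0.78  0.44  2.2 ] err 0.0 wrist angle 0.95
110 -35 [-0.17  0.36  2.36] err 0.0 wrist angle 0.67
130 0 [-0.55  0.21  2.4 ] err 0.0 wrist angle 0.31
130 25 [-0.75  0.32  2.29] err 0.0 wrist angle 0.78
130 -25 [-0.27  0.25  2.41] err 0.0 wrist angle 0.45
130 35 [-0.8   0.4   2.22] err 0.0 wrist angle 0.97
130 -35 [-0.17  0.31  2.38] err 0.0 wrist angle 0.66
150 0 [-0.56  0.15  2.43] err 0.0 wrist angle 0.3
150 25 [-0.77  0.28  2.31] err 0.0 wrist angle 0.8
150 -25 [-0.27  0.19  2.44] err 0.0 wrist angle 0.43
150 35 [-0.82  0.35  2.24] err 0.0 wrist angle 0.98
150 -35 [-0.17  0.25  2.41] err 0.0 wrist angle 0.64
190 0 [-0.59  0.03  2.47] err 0.0 wrist angle 0.3
190 25 [-0.81  0.18  2.35] err 0.0 wrist angle 0.83
190 -25 [-0.28  0.07  2.49] err 0.0 wrist angle 0.39
190 35 [-0.86  0.26  2.29] err 0.0 wrist angle 1.02
190 -35 [-0.17  0.13  2.46] err 0.0 wrist angle 0.62
```

Run:
```python
from kin import *
f=np.load("w4.npz");W=f['W'];h=cv2.cvtColor(f['p'],cv2.COLOR_RGB2HSV)
M=tilt(); L=(W-O)@np.stack([M[:,0],M[:,1],-M[:,2]],1)  # y,n,zt
m=(h[...,0]>95)&(h[...,0]<125)&(h[...,1]>80)&(W[...,2]>65)&(abs(L[...,0])<120)&(W[...,0]<620)
Q=L[m];print("y,n,zt pct",np.percentile(Q,[1,10,50,90,99],axis=0).round(1).tolist())
top=Q[Q[:,2]>np.percentile(Q[:,2],99)-4]; print("top-edge n",np.percentile(top[:,1],[2,98]).round(1), "y",np.percentile(top[:,0],[2,98]).round(1))
b=(W[...,2]>155)&(W[...,2]<185)&(abs(L[...,0])<115)&(L[...,1]>95)&(L[...,1]<130);print("bar",np.nanmedian(L[b],0).round(1),b.sum())
Mt=M@R.from_euler('y',15,degrees=True).as_matrix(); R0=toolT(s)[:3,:3]
for zt in (215,100,): print(zt,world(48,zt,53.7).round(1))
P=world(48,200,53.7)
s2=dict(s); rows(P,Mt,6)
for zt in(100,150,200,225):
    w=world(48,zt,53.7)-m_[5]*Mt[:,2] if 0 else world(48,zt,53.7)-251.1*Mt[:,2]
    import kin; k=least_squares(lambda q:wc(q,kin.m)-w,[-.4,.1,2.2],bounds=([-2.77,-.74,0],[2.77,2.19,2.66]));q=k.x;f_=q[1]+q[2]
    fd=np.array([np.sin(f_)*np.cos(q[0]),np.sin(f_)*np.sin(q[0]),np.cos(f_)]);print(zt,q.round(2),k.cost,np.arccos(fd@Mt[:,2]).round(2))
```

```text
y,n,zt pct [[33.5, -0.0, 97.6], [42.8, 43.4, 108.8], [73.9, 50.8, 110.4], [91.8, 131.2, 303.7], [97.3, 132.3, 319.2]]
top-edge n [12.3 50.4] y [83.7 88.9]
bar [ 85.5 110.8 132.6] 1217
215 [ 450.1 -195.9  191.9]
100 [ 526.2 -206.9  106.4]
6 rows t [-0.039, -0.015, 0.011] dr [-0.109, 0.363, -0.002]
100 [-0.66  0.34  2.31] 1.655976812239948e-26 0.58
150 [-0.7   0.21  2.37] 1.2924697071141057e-26 0.6
200 [-0.75  0.08  2.41] 6.913582022066741e-23 0.64
225 [-0.78  0.01  2.44] 6.462348535570529e-27 0.67
```

Call:
send_rows:
  moves:
    - {"translation":[-0.039,-0.015,0.011],"dr":[-0.109,0.363,0],"fingers":0}
    - {"translation":[-0.039,-0.015,0.011],"dr":[-0.109,0.363,0],"fingers":0}
    - {"translation":[-0.039,-0.015,0.011],"dr":[-0.109,0.363,0],"fingers":0}
    - {"translation":[-0.039,-0.015,0.011],"dr":[-0.109,0.363,0],"fingers":0}
    - {"translation":[-0.039,-0.015,0.011],"dr":[-0.109,0.363,0],"fingers":0}
    - {"translation":[-0.039,-0.015,0.011],"dr":[-0.109,0.363,0],"fingers":0}
    - {"translation":[0,0,0],"dr":[0,0,0],"fingers":0}
    - {"translation":[0,0,0],"dr":[0,0,0],"fingers":0}
    - {"translation":[0,0,0],"dr":[0,0,0],"fingers":0}

```text
clock: 14.18
position: [460.1, -197.2, 180.5]
orientation: [1.882, 1.803, 0.914]
wrist_force: [0.4, -0.5, 0.1]
gripper_width: 45.5
gripper_force: 0.0
```

```bash
cat > t.py <<'E'
import sys
from rk import *
np.set_printoptions(precision=1,suppress=True)
s=telemetry.get_state(); T=toolT(s)
M=tilt(); Mt=M@R.from_euler('y',15,degrees=True).as_matrix(); B=np.stack([M[:,0],M[:,1],-M[:,2]],1)
print(s['clock'],"q",s['qpos'].round(2),"tcp y,n,zt",(T[:3,3]-O)@B,"rot err",np.degrees(R.from_matrix(T[:3,:3].T@Mt).as_rotvec()))
p,W,h=cloud("wrist"); cv2.imwrite(f"pics/{sys.argv[1]}.png",p[:,:,::-1]); L=(W-O)@B
m=(h[...,0]>95)&(h[...,0]<125)&(h[...,1]>80)&(L[...,2]>70)&(L[...,2]<120)&(L[...,1]>35)&(L[...,1]<65)&(L[...,0]>0)&(L[...,0]<110)
Q=L[m];print(len(Q),"y,n,zt pct",np.percentile(Q,[1,10,50,90,99],axis=0).round(1).tolist())
F=Q[Q[:,2]<np.percentile(Q[:,2],99)-8]; print("face n",np.median(F[:,1]) if len(F) else None)
E
python3 t.py w5
```

```text
14.175 q [-0.8  0.1  2.4  1.4  0.6 -1.9] tcp y,n,zt [ 53.8  47.9 199.7] rot err [ 0.  0. -0.]
864 y,n,zt pct [[8.9, 43.1, 108.0], [14.8, 44.0, 108.7], [64.3, 48.0, 109.6], [89.7, 51.9, 110.5], [95.8, 52.8, 111.2]]
face n None
```

View pics/w5.png

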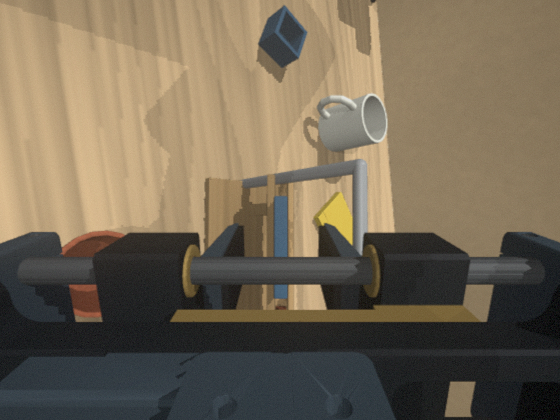

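Call:
send_rows:
  moves:
    - {"translation":[-0.03,0,0.1],"dr":[0,0,0],"fingers":0}
    - {"translation":[-0.07,0,0.25],"dr":[0,0,0],"fingers":0}
    - {"translation":[-0.07,0,0.25],"dr":[0,0,0],"fingers":0}
    - {"translation":[-0.07,0,0.25],"dr":[0,0,0],"fingers":0}
    - {"translation":[-0.07,0,0.25],"dr":[0,0,0],"fingers":0}
    - {"translation":[-0.07,0,0.25],"dr":[0,0,0],"fingers":0}
    - {"translation":[-0.05,0,0.2],"dr":[0,0,0],"fingers":0}
    - {"translation":[-0.03,0,0.117],"dr":[0,0,0],"fingers":0}
    - {"translation":[0,0,0],"dr":[0,0,0],"fingers":0}
    - {"translation":[0,0,0],"dr":[0,0,0],"fingers":0}

```text
clock: 15.48
position: [528.5, -208.3, 103.4]
orientation: [1.882, 1.802, 0.914]
wrist_force: [-1.1, 0.0, 0.5]
gripper_width: 45.3
gripper_force: 0.0
```

```bash
python3 t.py w6
```

```text
15.475 q [-0.7  0.3  2.3  1.6  0.6 -2.1] tcp y,n,zt [52.7 47.8 96.1] rot err [ 0.   0.  -0.1]
2122 y,n,zt pct [[30.3, 42.5, 108.2], [35.0, 43.5, 108.8], [70.2, 47.7, 109.6], [91.6, 51.9, 110.4], [96.3, 52.9, 111.1]]
face n None
```

Call:
send_rows:
  moves:
    - {"translation":[0,0,0],"dr":[0,0,0],"fingers":-0.4}
    - {"translation":[0,0,0],"dr":[0,0,0],"fingers":-0.6}
    - {"translation":[0,0,0],"dr":[0,0,0],"fingers":-1}
    - {"translation":[0,0,0],"dr":[0,0,0],"fingers":-1}
    - {"translation":[0,0,0],"dr":[0,0,0],"fingers":-1}
    - {"translation":[0,0,0],"dr":[0,0,0],"fingers":-1}
  force: 30

```text
clock: 16.27
position: [528.6, -208.3, 103.2]
orientation: [1.882, 1.802, 0.914]
wrist_force: [-2.2, 0.4, 0.7]
gripper_width: 12.0
gripper_force: 30.0
```

Call:
send_rows:
  moves:
    - {"translation":[0.02,0,-0.075],"dr":[0,0,0],"fingers":-1}
    - {"translation":[0.04,0,-0.15],"dr":[0,0,0],"fingers":-1}
    - {"translation":[0.06,0,-0.224],"dr":[0,0,0],"fingers":-1}
    - {"translation":[0.07,0,-0.26],"dr":[0,0,0],"fingers":-1}
    - {"translation":[0.07,0,-0.26],"dr":[0,0,0],"fingers":-1}
    - {"translation":[0.07,0,-0.26],"dr":[0,0,0],"fingers":-1}
    - {"translation":[0.07,0,-0.26],"dr":[0,0,0],"fingers":-1}
    - {"translation":[0.05,0,-0.19],"dr":[0,0,0],"fingers":-1}
    - {"translation":[0.03,0,-0.11],"dr":[0,0,0],"fingers":-1}
    - {"translation":[0,0,0],"dr":[0,0,0],"fingers":-1}

```text
clock: 17.52
position: [454.9, -197.8, 186.1]
orientation: [1.882, 1.802, 0.914]
wrist_force: [-0.2, 0.7, -1.3]
gripper_width: 12.3
gripper_force: 30.0
```

```bash
python3 t.py w7 | head -1
python3 - <<'E'
from rk import *
s=telemetry.get_state();print(s['gripper_width'],s['wrist_force'].round(1))
A=R.from_euler('y',15,degrees=True).as_matrix()
# step 1: up and left, rack tilt -> upright at (480,40,290); step 2: over the strip
rows([490,-20,290],down(-4)@A,14)
s['position']=np.array([490,-20,290.]);s['orientation']=R.from_matrix(down(-4)@A).as_rotvec(); rows([482.8,192.9,200],down(8.7)@A,9,s)
E
```

```text
17.525 q [-0.8  0.1  2.4  1.3  0.7 -1.8] tcp y,n,zt [ 52.6  47.9 207.3] rot err [ 0.1  0.  -0. ]
12.022601390251586 [-0.8  0.7 -0.7]
14 rows t [0.235, 0.066, -0.052] dr [0.496, 0.018, 0.083]
9 rows t [0.339, -0.002, 0.263] dr [0.061, -0.0, -0.227]Traceback (most recent call last):
  File "t.py", line 9, in <module>
    Q=L[m];print(len(Q),"y,n,zt pct",np.percentile(Q,[1,10,50,90,99],axis=0).round(1).tolist())
                                     ~~~~~~~~~~~~~^^^^^^^^^^^^^^^^^^^^^^^^^^
    return _quantile_unchecked(
        a, q, axis, out, overwrite_input, method, keepdims, weights)
    return _ureduce(a,
                    func=_quantile_ureduce_func,
    ...<5 lines>...
                    overwrite_input=overwrite_input,
                    method=method)
    r = func(a, **kwargs)
    result = _quantile(arr,
                       quantiles=q,
    ...<2 lines>...
                       out=out,
                       weights=wgt)
    slices_having_nans = np.isnan(arr[-1, ...])
                                  ~~~^^^^^^^^^
IndexError: index -1 is out of bounds for axis 0 with size 0
```

Call:
send_rows:
  moves:
    - {"translation":[0.235,0.066,-0.052],"dr":[0.496,0.018,0.083],"fingers":-1}
    - {"translation":[0.235,0.066,-0.052],"dr":[0.496,0.018,0.083],"fingers":-1}
    - {"translation":[0.235,0.066,-0.052],"dr":[0.496,0.018,0.083],"fingers":-1}
    - {"translation":[0.235,0.066,-0.052],"dr":[0.496,0.018,0.083],"fingers":-1}
    - {"translation":[0.235,0.066,-0.052],"dr":[0.496,0.018,0.083],"fingers":-1}
    - {"translation":[0.235,0.066,-0.052],"dr":[0.496,0.018,0.083],"fingers":-1}
    - {"translation":[0.235,0.066,-0.052],"dr":[0.496,0.018,0.083],"fingers":-1}

```text
clock: 18.45
position: [464.5, -107.6, 239.2]
orientation: [2.161, 2.041, 0.649]
wrist_force: [-1.1, 0.7, -0.2]
gripper_width: 12.0
gripper_force: 30.0
```

Call:
send_rows:
  moves:
    - {"translation":[0.235,0.066,-0.052],"dr":[0.496,0.018,0.083],"fingers":-1}
    - {"translation":[0.235,0.066,-0.052],"dr":[0.496,0.018,0.083],"fingers":-1}
    - {"translation":[0.235,0.066,-0.052],"dr":[0.496,0.018,0.083],"fingers":-1}
    - {"translation":[0.235,0.066,-0.052],"dr":[0.496,0.018,0.083],"fingers":-1}
    - {"translation":[0.235,0.066,-0.052],"dr":[0.496,0.018,0.083],"fingers":-1}
    - {"translation":[0.235,0.066,-0.052],"dr":[0.496,0.018,0.083],"fingers":-1}
    - {"translation":[0.235,0.066,-0.052],"dr":[0.496,0.018,0.083],"fingers":-1}
    - {"translation":[0,0,0],"dr":[0,0,0],"fingers":-1}
    - {"translation":[0,0,0],"dr":[0,0,0],"fingers":-1}

```text
clock: 19.58
position: [489.6, -20.2, 289.3]
orientation: [-2.157, -2.011, -0.284]
wrist_force: [0.2, -0.1, -1.3]
gripper_width: 12.0
gripper_force: 30.0
```

Run:
```python
from rk import *
s=telemetry.get_state();print(s['position'],s['qpos'].round(2),s['gripper_width'])
A=R.from_euler('y',15,degrees=True).as_matrix(); print(np.degrees(R.from_matrix(toolT(s)[:3,:3].T@down(-4)@A).as_rotvec()).round(1))
rows([482.8,192.9,190],down(8.7)@A,10)
```

```text
[489.56741368 -20.20514262 289.33012417] [-0.22 -0.02  2.11  0.29  1.11 -0.29] 11.968217803083064
[-0. -0. -0.]
10 rows t [0.301, -0.001, 0.252] dr [0.054, -0.001, -0.205]
```

Call:
send_rows:
  moves:
    - {"translation":[0.301,0,0.252],"dr":[0.054,-0.001,-0.205],"fingers":-1}
    - {"translation":[0.301,0,0.252],"dr":[0.054,-0.001,-0.205],"fingers":-1}
    - {"translation":[0.301,0,0.252],"dr":[0.054,-0.001,-0.205],"fingers":-1}
    - {"translation":[0.301,0,0.252],"dr":[0.054,-0.001,-0.205],"fingers":-1}
    - {"translation":[0.301,0,0.252],"dr":[0.054,-0.001,-0.205],"fingers":-1}
    - {"translation":[0.301,0,0.252],"dr":[0.054,-0.001,-0.205],"fingers":-1}
    - {"translation":[0.301,0,0.252],"dr":[0.054,-0.001,-0.205],"fingers":-1}
    - {"translation":[0.301,0,0.252],"dr":[0.054,-0.001,-0.205],"fingers":-1}
    - {"translation":[0.301,0,0.252],"dr":[0.054,-0.001,-0.205],"fingers":-1}
    - {"translation":[0.301,0,0.252],"dr":[0.054,-0.001,-0.205],"fingers":-1}
    - {"translation":[0,0,0],"dr":[0,0,0],"fingers":-1}
    - {"translation":[0,0,0],"dr":[0,0,0],"fingers":-1}

```text
clock: 21.08
position: [483.6, 192.2, 190.8]
orientation: [-1.912, -2.225, -0.251]
wrist_force: [-0.2, 0.7, -0.9]
gripper_width: 11.9
gripper_force: 30.0
```

```bash
cat > v.py <<'E'
import sys
from rk import *
np.set_printoptions(precision=1,suppress=True)
s=telemetry.get_state(); T=toolT(s); D=down(8.7); spot=np.array([482.8,192.9,12.])
print(s['clock'],"tcp",s['position'],"in spot frame (x,y,z):",(T[:3,3]-spot)@np.stack([D[:,1],D[:,0],-D[:,2]],1),s['wrist_force'])
for n in ["top","scene","wrist"]:
    p,W,h=cloud(n); cv2.imwrite(f"pics/{sys.argv[1]}_{n}.png",p[:,:,::-1])
    L=(W-spot)@np.stack([D[:,1],D[:,0],-D[:,2]],1)   # x along stage x, y, z
    hh=h.astype(int); lo=L[...,2]>(float(sys.argv[2]) if len(sys.argv)>2 else 5)
    m=(hh[...,0]>95)&(hh[...,0]<125)&(hh[...,1]>80)&(abs(L[...,0])<30)&(abs(L[...,1])<80)&lo&(L[...,2]<260)
    Q=L[m]
    if len(Q)<30: print(n,len(Q)); continue
    print(n,len(Q),"x,y,z pct",np.percentile(Q,[1,50,99],axis=0).round(1).tolist())
    t=Q[Q[:,2]>np.percentile(Q[:,2],98)-5]; print("  top x,y range",np.percentile(t,[1,99],axis=0).round(1).tolist(), "yaw err deg",np.degrees(np.polyfit(Q[:,1],Q[:,0],1)[0]).round(1))
    m=(hh[...,0]<20)&(hh[...,1]>90)&(abs(L[...,0])<12)&(abs(L[...,1])<60)&lo&(L[...,2]<160); Q=L[m]
    if len(Q)>30: print("  band",len(Q),np.percentile(Q,[1,50,99],axis=0).round(1).tolist())
E
python3 v.py v1 60
```

```text
21.075 tcp [483.6 192.2 190.8] in spot frame (x,y,z): [  0.6  -0.8 178.8] [-0.2  0.7 -0.9]
top 0
scene 565 x,y,z pct [[-8.3, -52.0, 135.7], [8.3, -18.0, 161.3], [19.5, 40.6, 236.7]]
  top x,y range [[-19.2, -59.4, 203.0], [24.1, -24.2, 253.2]] yaw err deg 1.7
  band 164 [[-1.1, -45.9, 120.1], [8.2, -4.8, 126.9], [11.2, 44.1, 134.1]]
wrist 2146 x,y,z pct [[-4.3, -23.5, 191.0], [1.4, 14.9, 192.9], [7.1, 42.5, 194.5]]
  top x,y range [[-4.3, -23.5, 191.1], [7.1, 42.5, 194.5]] yaw err deg 0.4
```

View pics/v1_scene.png

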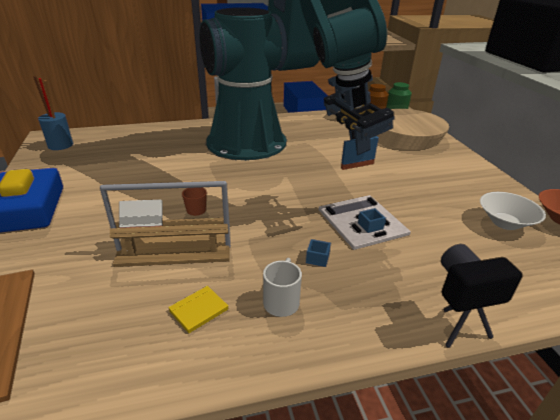

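Call:
send_rows:
  moves:
    - {"translation":[-0.02,-0.02,0.15],"dr":[0,0,0],"fingers":-1}
    - {"translation":[-0.08,0,0.3],"dr":[0,0,0],"fingers":-1}
    - {"translation":[-0.08,0,0.3],"dr":[0,0,0],"fingers":-1}
    - {"translation":[-0.08,0,0.3],"dr":[0,0,0],"fingers":-1}
    - {"translation":[-0.08,0,0.3],"dr":[0,0,0],"fingers":-1}
    - {"translation":[-0.06,0,0.225],"dr":[0,0,0],"fingers":-1}
    - {"translation":[-0.04,0,0.14],"dr":[0,0,0],"fingers":-1}
    - {"translation":[-0.025,0,0.09],"dr":[0,0,0],"fingers":-1}
    - {"translation":[-0.02,0,0.08],"dr":[0,0,0],"fingers":-1}
    - {"translation":[0,0,0],"dr":[0,0,0],"fingers":-1}
    - {"translation":[0,0,0],"dr":[0,0,0],"fingers":-1}

```text
clock: 22.6
position: [482.4, 193.8, 74.2]
orientation: [-1.911, -2.225, -0.252]
wrist_force: [0.6, 0.0, -1.0]
gripper_width: 11.5
gripper_force: 30.0
```

```bash
python3 v.py v2 12
```

```text
22.6 tcp [482.4 193.8  74.2] in spot frame (x,y,z): [-0.2  0.9 62.2] [ 0.6  0.  -1. ]
top 1
scene 484 x,y,z pct [[-23.7, -75.6, 19.1], [7.4, -20.0, 46.6], [25.2, 41.5, 217.9]]
  top x,y range [[-15.5, -77.9, 207.7], [28.5, -23.0, 245.0]] yaw err deg 3.9
  band 80 [[-10.9, -55.6, 12.5], [6.9, -35.0, 16.7], [11.4, 43.4, 156.3]]
wrist 2334 x,y,z pct [[-22.3, -21.6, 74.6], [0.3, 16.2, 76.2], [6.6, 44.4, 175.9]]
  top x,y range [[-29.1, -8.0, 170.6], [15.3, -1.8, 176.9]] yaw err deg 1.0
  band 456 [[-11.1, -15.5, 98.1], [3.1, 1.2, 151.5], [11.6, 16.7, 159.5]]
```

Call:
send_rows:
  moves:
    - {"translation":[-0.006,0,0.022],"dr":[0,0,0],"fingers":-1}
    - {"translation":[-0.006,0,0.022],"dr":[0,0,0],"fingers":-1}
    - {"translation":[-0.003,0,0.01],"dr":[0,0,0],"fingers":-1}
    - {"translation":[0,0,0],"dr":[0,0,0],"fingers":-1}

```text
clock: 23.25
position: [482.2, 193.7, 70.5]
orientation: [-1.911, -2.225, -0.251]
wrist_force: [0.5, -0.5, -1.2]
gripper_width: 11.7
gripper_force: 30.0
```

Call:
send_rows:
  moves:
    - {"translation":[-0.002,0,0.008],"dr":[0,0,0],"fingers":-1}
    - {"translation":[0,0,0],"dr":[0,0,0],"fingers":-1}

```text
clock: 23.5
position: [482.2, 193.7, 70.1]
orientation: [-1.911, -2.225, -0.251]
wrist_force: [-0.1, 0.0, -1.7]
gripper_width: 11.8
gripper_force: 30.0
```

Call:
send_rows:
  moves:
    - {"translation":[-0.002,0,0.008],"dr":[0,0,0],"fingers":-1}
    - {"translation":[0,0,0],"dr":[0,0,0],"fingers":-1}

```text
clock: 23.75
position: [482.3, 193.8, 69.8]
orientation: [-1.911, -2.225, -0.251]
wrist_force: [-1.3, -1.3, 3.5]
gripper_width: 12.0
gripper_force: 30.0
```

Call:
send_rows:
  moves:
    - {"translation":[-0.001,0,0.005],"dr":[0,0,0],"fingers":-1}
    - {"translation":[0,0,0],"dr":[0,0,0],"fingers":-1}

```text
clock: 24.0
position: [482.3, 193.7, 69.7]
orientation: [-1.911, -2.225, -0.251]
wrist_force: [-3.4, -3.9, 10.8]
gripper_width: 12.0
gripper_force: 30.0
```

Call:
send_rows:
  moves:
    - {"translation":[0,0,0],"dr":[0,0,0],"fingers":-1}
    - {"translation":[0,0,0],"dr":[0,0,0],"fingers":-0.65}
    - {"translation":[0,0,0],"dr":[0,0,0],"fingers":-0.4}
    - {"translation":[0,0,0],"dr":[0,0,0],"fingers":-0.1}
    - {"translation":[0,0,0],"dr":[0,0,0],"fingers":-0.1}
    - {"translation":[0,0,-0.15],"dr":[0,0,0],"fingers":-0.1}
    - {"translation":[0,0,-0.4],"dr":[0,0,0],"fingers":-0.1}
    - {"translation":[0,0,-0.6],"dr":[0,0,0],"fingers":-0.1}
    - {"translation":[0,0,-0.6],"dr":[0,0,0],"fingers":-0.1}
    - {"translation":[0,0,-0.6],"dr":[0,0,0],"fingers":-0.1}
    - {"translation":[0,0,-0.3],"dr":[0,0,0],"fingers":-0.1}
    - {"translation":[0,0,0],"dr":[0,0,0],"fingers":-0.1}
  force: 5

```text
clock: 25.5
position: [488.9, 153.1, 223.7]
orientation: [-1.912, -2.226, -0.253]
wrist_force: [-0.5, 0.4, -0.9]
gripper_width: 41.1
gripper_force: 0.0
```

```bash
python3 v.py v3 5
python3 - <<'E'
from h import *
p,W,h=cloud("top")
for a,c,P in comps((W[...,2]>39)&(W[...,2]<52)&(W[...,0]>530)&(W[...,1]>150)&(W[...,0]<620)&(h[...,1]>60),W,60): print(a,c,[np.round(q,1) for q in rect(P)])
E
```

```text
25.5 tcp [488.9 153.1 223.7] in spot frame (x,y,z): [  0.  -40.3 211.7] [-0.5  0.4 -0.9]
top 1
scene 635 x,y,z pct [[-23.8, -63.9, 14.0], [7.1, -5.7, 46.5], [23.2, 42.2, 232.6]]
  top x,y range [[-25.0, -70.4, 215.4], [29.7, -57.8, 254.5]] yaw err deg 3.4
  band 71 [[0.5, -43.4, 5.4], [7.5, -2.7, 8.8], [10.7, 44.4, 12.9]]
wrist 835 x,y,z pct [[-4.7, -43.4, 70.0], [0.5, -1.1, 71.6], [4.7, 43.7, 73.4]]
  top x,y range [[-4.7, -43.4, 70.0], [4.7, 43.7, 73.4]] yaw err deg 0.0
```

View pics/v3_wrist.png

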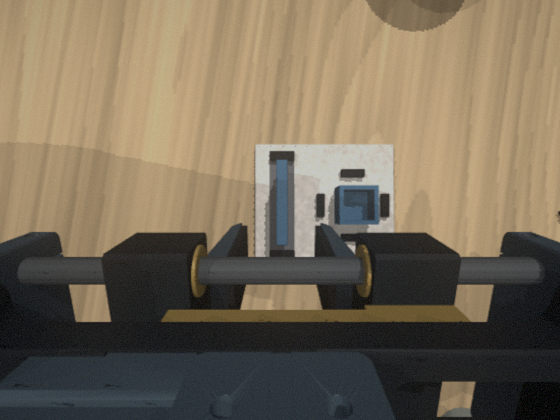

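The tile at (282,200) stands centred on the strip, within about 1 mm and with no yaw error. The dish at (357,204) sits centred between its stops, and the gripper is clear of both. I'm handing in.

```bash
python3 -c "
from workcell import env
print(env.finish_job())"
```

```text
the job is handed in; nothing more can be done
None
```

The job is handed in, with no verdict returned: the blue dish measured about 1 mm off centre between its stops and square, the blue tile upright and within about 1 mm of mid-strip, the gripper clear of both, and the arm never touched the white tile, mug or cup as far as I could see.

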